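Sort electrode cartridges and gauge the good one's gap

TASK

Sort the two electrode cartridges by their coloured tags: stand the green one fully down in the green nest and the red one fully down in the red nest, and let go of them. Then take the feeler blade by its handle out of its stand and slide it straight down between the plates of the green cartridge until it drags and the orange band on the blade is centred at the cartridge's top edge. Finish there with the blade still gripped, held still at that depth; do not knock over or shift the three little lidded sample pots.

Things in the scene. Friction and masses are not known exactly. Their poses are not given: they have to be found in the camera images.
- cart_green_mid (a point): centre (37.5 mm above the underside) of the GREEN-tagged cartridge: upright box-shaped electrode cartridge with white housing, green tags on top of both of its ends; 64 mm (its x) by 36 mm (its y) by 75 mm tall, about 360 g, standing upright. Inside are a copper plate and a steel plate, both parallel to its x axis, with a gap open at the top. Grip it across its 36 mm width (along its y) near the top, on the plain flat housing walls.
- cart_green_gap (a point): same axes; middle of the gap at the green cartridge's top edge, 75 mm above its underside. The mouth is 11 mm wide (y), 43 mm long (x) and tapers to the nip 19 mm below the top edge: there the plates are 0.4 mm apart until the 2.5 mm blade spreads them. Both plates are sprung: 3 N each at rest, 3.6 N with the blade in; the blade then drags with some 3 to 10 N. Gap floor 63 mm below the top edge.
- cart_green_leaf_a (a joint): how far the green cartridge's sprung copper plate is pushed back (towards the cartridge's -y), m: 0 with no blade, about 0.001 with the blade in the middle, 0.0045 at its stop
- cart_green_leaf_b (a joint): the same for its sprung steel plate, which is pushed back towards +y
- cart_red_mid (a point): centre (37.5 mm above the underside) of the RED-tagged cartridge: upright box-shaped electrode cartridge with white housing, red tags on top of both of its ends; 64 mm (its x) by 36 mm (its y) by 75 mm tall, about 360 g, standing upright. Inside are a copper plate and a steel plate, both parallel to its x axis, with a gap open at the top. Otherwise the same as the green one.
- nest_green_floor (a point): middle of the inner floor of the green (pass) nest: a fixed shallow open tray, green walls on a dark steel foot; inside 69 mm (its x) by 41 mm (its y), floor 10 mm above the worktop, wall tops 14 mm above that floor, walls 6 mm thick. A cartridge stands upright in it with its x along the nest's x, either way round.
- nest_red_floor (a point): middle of the inner floor of the red (reject) nest: like the green nest, with red walls
- blade_handle (a point): centre of the feeler blade's blue handle: 28 mm (its x) by 16 mm (its y, the way to grip it) by 52 mm tall, upright. From the handle's underside (26 mm below this point) hangs a steel blade 24 mm wide (x), 2.5 mm thick (y), 54 mm long, its tip 80 mm below this point. 70 g. At the start it stands in its stand with the handle resting on the stand's top and the blade hidden in the slot; it lifts straight up.
- blade_band (a point): middle of the orange depth band painted on the blade: 10 mm tall, 41 mm above the tip, 39 mm below the handle's centre; same axes as the handle
- stand: fixed grey block with a slot, the feeler blade's stand: 60 mm (x) by 46 mm (y) by 58 mm tall; origin under its centre
- cap_tray: fixed shallow tray of bottle caps, 110 by 80 by 22 mm, on the other side of the bench from the stand; origin under its centre; not part of the job
- pot: small clear sample pot with white lid, 32 mm dia, 32 mm tall, between the two nests; loose; leave alone; origin at the centre of its underside
- amber_pot: small amber sample pot with black lid, 28 mm dia, 30 mm tall, between the two cartridges; loose; leave alone; origin at the centre of its underside
- blue_pot: small white sample pot with blue lid, 30 mm dia, 32 mm tall, beyond the nests; loose; leave alone; origin at the centre of its underside

How it is judged:
On the way, in this order (a step that is already met when the one before it is completed fails the run):
1. both cartridges stand seated in the nests of their own colour and are let go (x of cart_green_mid in the frame of nest_green_floor between -0.006 and 0.006 m and y of cart_green_mid in the frame of nest_green_floor between -0.006 and 0.006 m and z of cart_green_mid in the frame of nest_green_floor between 0.033 and 0.0415 m and angle between each of cart_green_mid, cart_red_mid's own z axis and vertical below 0.08 rad and x of cart_red_mid in the frame of nest_red_floor between -0.006 and 0.006 m and y of cart_red_mid in the frame of nest_red_floor between -0.006 and 0.006 m and z of cart_red_mid in the frame of nest_red_floor between 0.033 and 0.0415 m and contact force between the fingers and cart_green below 0.3 N and contact force between the fingers and cart_red below 0.3 N), for 0.2 s.
2. the blade is gripped and lifted clear out of its stand (contact force between the fingers and blade above 2 N and z of blade_band in the frame of stand above 0.1 m), for 0.1 s.
3. the blade drags between the green cartridge's plates with the band at the top edge (z of blade_band in the frame of cart_green_gap between -0.006 and 0.006 m and y of blade_band in the frame of cart_green_gap between -0.004 and 0.004 m and x of blade_band in the frame of cart_green_gap between -0.014 and 0.014 m and angle between the y axis of blade_band and the y axis of cart_green_gap, either way round below 0.15 rad and angle between blade_band's own z axis and vertical below 0.12 rad and value of joint any of cart_green_leaf_a, cart_green_leaf_b above 0.0006 m and contact force between blade and cart_green above 1 N and contact force between the fingers and blade above 2 N), for 0.3 s.
At the end, for the whole second after the job is handed in: Cartridges seated in their own nests (6 mm, upright). Fingers grip the blade (over 2 N), upright and in line between the green cartridge's plates, band centre within 6 mm of the top edge height, a sprung plate pushed back over 0.6 mm, contact over 1 N, all still (all of step 3 and x of cart_green_mid in the frame of nest_green_floor between -0.006 and 0.006 m and y of cart_green_mid in the frame of nest_green_floor between -0.006 and 0.006 m and z of cart_green_mid in the frame of nest_green_floor between 0.033 and 0.0415 m and angle between each of cart_green_mid, cart_red_mid's own z axis and vertical below 0.08 rad and x of cart_red_mid in the frame of nest_red_floor between -0.006 and 0.006 m and y of cart_red_mid in the frame of nest_red_floor between -0.006 and 0.006 m and z of cart_red_mid in the frame of nest_red_floor between 0.033 and 0.0415 m and linear speed of each of blade, cart_green, cart_red below 0.01 m/s); the arm keeps its last pose, push and grip.
It fails at once if the pot is shifted more than 30 mm or tipped (distance of pot from where it was at the start of the episode above 0.03 m or angle between pot's own z axis and vertical above 0.4 rad).
It fails at once if the amber pot is shifted more than 30 mm or tipped (distance of amber_pot from where it was at the start of the episode above 0.03 m or angle between amber_pot's own z axis and vertical above 0.4 rad).
It fails at once if the blue pot is shifted more than 30 mm or tipped (distance of blue_pot from where it was at the start of the episode above 0.03 m or angle between blue_pot's own z axis and vertical above 0.4 rad).
It also fails if it takes over 72 s, if anything falls off the work surface, if the arm or the gripper's body presses on something with over 40 N, if the wrist force passes 120 N, or if a joint passes its speed limit or range.

ROBOT

A 6-joint arm with a two-finger parallel gripper is mounted at the origin on the work surface. World frame = base frame: x ahead of the robot, y to its left, z up, the work surface at z = 0. Lengths are in m, angles in rad, forces in N, time in s.
With the tool pointing down it reaches from about 0.375 to 0.9 m from the base axis. Payload 3.1 kg.
Tool frame: the origin (TCP) lies at the very end of the fingers, on their centre line; the grasp point (between the pads) lies 19 mm behind it; z points along the fingers, y is the line along which they close (so a half turn about z gives the same grasp; the last joint's range is limited). The gripper opens to 87 mm and grips with 3 to 60 N. Pads are 19 mm wide; open, the fingers measure 117 mm over their backs; the gripper's body (75 mm by 190 mm) begins 51 mm behind the grasp point.
Start: joints at [-1.464, 0.527, 1.433, -0, 1.181, -0.178], TCP at [0.176, -0.6, 0.223] pointing down, gripper open.
Joint ranges: [-3.08, 3.08], [-0.75, 2.2], [0.22, 2.44], [-1.43, 4.57], [0, 2.65], [-2.85, 2.85]. Speed limits (rad/s): [2.79, 2.79, 3.14, 3.14, 3.14, 3.14].

INTERFACE

Orientations are given as a unit quaternion [x, y, z, w].
In Python, from rig import robot gives the robot as it stands. The module is installed in compiled form; this text tells all that it offers.
- The arm moves only by the tool servo_tool, never from a script. Its argument "rows" is one flat list of numbers, 5 for each row, row after row: the closure, from -1 (fully open) to 1 (shut), so that 0 is half open, then the shift along the tool's x, y, z in m, then the turn about the tool's z in degrees. A call has 1 to 5 rows; each row shifts and turns the commanded pose from where the row before left it, along the tool's axes as they then stand; what a row does not reach is not made up. A row lasts 1/12 s, in which the tool goes at most 41.7 mm and 7.16 degrees, less where a joint would pass 70% of its speed; a pose out of reach is approached as far as the arm can. A call with a gripper value outside its range is refused whole. The fingers move at their own pace and stop on an object; "newtons" is the grip in N (left out, the last holds). Time passes only in rows, so rows that do not move let the fingers close. It gives the time, the measured TCP pose, the force, the opening and the grip force at its end, in the units of the state.
- robot.get_obs(): the state, without advancing time (a new reading comes with each control period).
- robot.camera(name): name is "side" or "top" or "wrist"; returns a dict with "pixels" (480x640x3 uint8, red, green, blue), "intrinsics" (3x3 intrinsics, pixels), "rvec" (rotation vector, rad) and "tvec" (3), from world to camera coordinates, as OpenCV has them; the wrist camera has in their place "mount" (4x4, takes a point from camera to tool coordinates, whose origin is the TCP and whose axes are the flange's). Camera axes: x right, y down, z forward; pixel columns grow to the right and rows downward; lengths in m; the calibration is good to about 2 mm. A picture is of the moment at which its call begins: read the wrist's pose just before it. There is no depth.
- robot.hand_in(): hands the job in; it is judged then, once.
Trained networks look in a picture, given as the dict that the camera call returned (one of the last four; its "shot" number tells which), for a name from the list of things; names that differ only in an ending like _2 or _b are one class to them, and where a whole thing is asked for, a point or a joint stands for the part that bears it (a point fixed in the world has none). Each returns a list of dicts, best first, with "score" (0 to 1); they miss things now and then, are a little off and sometimes report something else, mostly with a low value. They report only what shows in the picture. A call takes as long as a camera call.
- robot.spot_in(picture, query): "at" ([x, y, z] in m, in world coordinates, good to about 4 mm: the middle of the surface that is visible of it).
- robot.outline_of(picture, query): "region" (480x640 bool, what is visible of it).
- robot.place_of(picture, query): "at" ([x, y, z] in m, in world coordinates, good to about 4 mm: a listed point, or the origin of a listed thing).
The state is a dict: "time": time; "q": joint angles; "joint_velocities": joint speeds; "joint_torque": joint torques, N m; "position": TCP position; "tool_rot": TCP orientation; "ft_force": force on the tool from outside, world axes, zero at the start; "moment": the same for the moment, N m; "grip_width": finger opening in m; "grip_force": force on a finger pad.
Only numpy, scipy, OpenCV 4.12 (cv2) and the standard library are available. Lean on these libraries where they do the work, as an engineer would, in place of code of your own. Each camera call takes 0.05 s, during which the arm holds its last target. There are 200 camera calls.

## Working session

There is one attempt and no reset: what is moved stays moved. The work goes in short steps, Python scripts to look and compute and a tool call to move; the robot and the scene stay as the last step left them, time stands still between calls to the robot, and variables do not carry over. Pictures are saved under pics/ and viewed, at most 10 in all, crops included, and the job is handed in when it is done.

Besides the shell and the picture viewer there is one more tool, called by a JSON object that holds its "fn" and its "kwargs". servo_tool: Moves the arm, as the interface text tells. Its arguments: {"type":"object","properties":{"rows":{"type":"array","items":{"type":"number"}},"newtons":{"type":"number"}},"required":["rows"]}

```bash
mkdir -p pics; cat > h.py <<'E'
import numpy as np, cv2
from scipy.spatial.transform import Rotation as R
from rig import robot
def save(p,n): cv2.imwrite(f'pics/{n}.png',cv2.cvtColor(p['pixels'],cv2.COLOR_RGB2BGR))
def cam(p,o=None):
    K=np.array(p['intrinsics'])
    if 'mount' in p:
        T=np.eye(4);T[:3,:3]=R.from_quat(o['tool_rot']).as_matrix();T[:3,3]=o['position']
        M=T@np.array(p['mount']); return K,M[:3,:3],M[:3,3]
    Rw=cv2.Rodrigues(np.array(p['rvec'],float))[0]; return K,Rw.T,-Rw.T@np.array(p['tvec']).ravel()
def ray(p,uv,z,o=None):
    K,A,c=cam(p,o); uv=np.atleast_2d(np.array(uv,float)); d=(A@np.linalg.inv(K)@np.c_[uv,np.ones(len(uv))].T).T
    return c+d*((z-c[2])/d[:,2])[:,None]
def proj(p,X,o=None):
    K,A,c=cam(p,o); q=(K@(A.T@(np.atleast_2d(X)-c).T)).T; return q[:,:2]/q[:,2:]
E
python3 - <<'E'
from h import *
o=robot.get_obs(); print(o)
names="cart_green_mid cart_red_mid cart_green_gap nest_green_floor nest_red_floor blade_handle stand pot amber_pot blue_pot cap_tray".split()
for c in ("top","side"):
    p=robot.camera(c); save(p,c); print(c,np.round(cam(p)[2],3))
    for n in names:
        r=robot.place_of(p,n); print(n,[(np.round(a['at'],3).tolist(),round(a['score'],2)) for a in r[:2]])
E
```

```text
{'time': 0.0, 'q': array([-1.46450948e+00,  5.28473669e-01,  1.43390166e+00,  2.36202932e-05,
        1.18139236e+00, -1.78510997e-01]), 'joint_velocities': array([ 2.51779429e-04, -9.90880362e-04, -7.28823421e-04, -4.35971286e-04,
        2.66706329e-04, -6.14031217e-05]), 'joint_torque': array([-1.31337394e-03, -4.40044248e+01, -1.76594388e+01,  6.30971580e-02,
        5.84039243e-02, -1.62242432e-04]), 'position': array([ 0.17555149, -0.59907668,  0.22156723]), 'tool_rot': array([ 9.89878447e-01,  1.41913626e-01,  5.01780564e-05, -1.08641676e-03]), 'ft_force': array([ 0.25895686, -0.32230428, -0.52542656]), 'moment': array([ 0.0328753 , -0.02062741, -0.01279217]), 'grip_force': 0.0, 'grip_width': 0.08700711106452032}
top [0.384 0.008 0.936]
cart_green_mid [([0.5, 0.096, 0.037], 0.76)]
cart_red_mid [([0.444, -0.099, 0.038], 0.66)]
cart_green_gap [([0.498, 0.097, 0.075], 0.81), ([0.645, -0.11, 0.007], 0.18)]
nest_green_floor [([0.644, -0.111, 0.01], 0.81)]
nest_red_floor [([0.603, 0.154, 0.013], 0.63)]
blade_handle [([0.545, 0.355, 0.086], 0.64)]
stand [([0.546, 0.351, 0.001], 0.6)]
pot [([0.598, 0.012, -0.002], 0.56)]
amber_pot [([0.486, -0.003, -0.0], 0.65)]
blue_pot [([0.688, 0.012, 0.002], 0.47)]
cap_tray [([0.56, -0.339, 0.002], 0.93)]
side [0.069 0.549 0.755]
cart_green_mid [([0.498, 0.099, 0.036], 0.56), ([0.547, 0.349, 0.089], 0.52)]
cart_red_mid [([0.444, -0.097, 0.04], 0.61)]
cart_green_gap [([0.497, 0.094, 0.076], 0.77)]
nest_green_floor [([0.648, -0.119, 0.011], 0.82)]
nest_red_floor [([0.603, 0.152, 0.007], 0.83), ([0.498, 0.095, 0.076], 0.25)]
blade_handle [([0.548, 0.353, 0.091], 0.97)]
stand [([0.546, 0.353, -0.002], 0.73)]
pot [([0.594, 0.011, -0.003], 0.88), ([0.488, -0.003, 0.001], 0.43)]
amber_pot [([0.488, -0.003, 0.001], 0.73)]
blue_pot [([0.687, 0.014, -0.002], 0.78)]
cap_tray [([0.564, -0.336, -0.001], 0.95), ([0.55, 0.351, 0.091], 0.61)]
```

```bash
python3 - <<'E'
from h import *
p=robot.camera("top")
for n,z in (("cart_green_mid",.075),("cart_red_mid",.075),("nest_green_floor",.024),("nest_red_floor",.024),("blade_handle",.110),("stand",.058)):
    for r in robot.outline_of(p,n)[:2]:
        m=r['region'].astype(np.uint8); c=max(cv2.findContours(m,0,2)[0],key=cv2.contourArea)[:,0]
        w=ray(p,c,z)[:,:2]; b=cv2.minAreaRect((w*1000).astype(np.float32)); print(n,round(r['score'],2),np.round(b[0],1),np.round(b[1],1),round(b[2],1))
E
```

```text
cart_green_mid 0.84 [495.   95.8] [72.9 40.6] 15.9
cart_green_mid 0.52 [668.5  12.9] [22.4 32.4] 87.5
cart_red_mid 0.64 [587.2 141.7] [74.  94.7] 81.9
cart_red_mid 0.62 [442.3 -92.5] [64.5 44.3] 12.2
nest_green_floor 0.67 [ 640.7 -108.8] [75.3 98.2] 87.0
nest_red_floor 0.58 [598.3 149.6] [75.4 98.7] 82.1
blade_handle 0.81 [541.4 341.4] [36.2 34.9] 2.4
stand 0.89 [542.6 342.8] [71.4 63.7] 7.6
```

View pics/top.png

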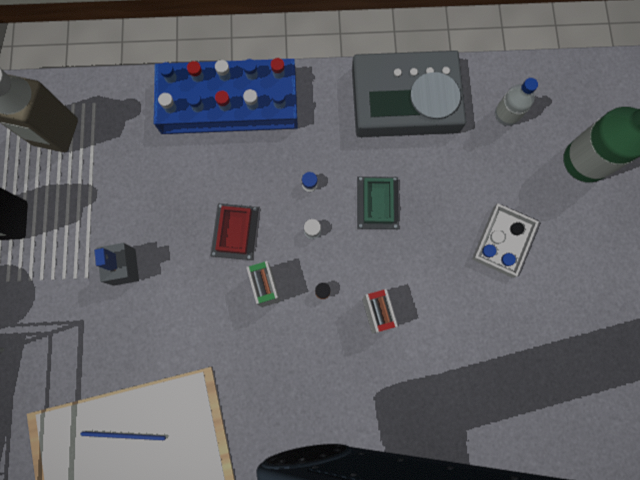

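{"fn": "servo_tool", "kwargs": {"rows": [-1, 0.0265, -0.027, -0.003, 0, -1, 0.0265, -0.027, -0.003, 0, -1, 0.0265, -0.027, -0.003, 0, -1, 0.0265, -0.027, -0.003, 0, -1, 0.0265, -0.027, -0.003, 0]}}

```text
time: 1.97
position: [0.2653, -0.4315, 0.2377]
tool_rot: [0.99, 0.142, 0.0, 0.0]
ft_force: [0.9, -0.0, -0.9]
grip_width: 0.0868
grip_force: 0.0
```

{"fn": "servo_tool", "kwargs": {"rows": [-1, 0.0265, -0.027, -0.003, 0, -1, 0.0265, -0.027, -0.003, 0, -1, 0.0265, -0.027, -0.003, 0, -1, 0.0265, -0.027, -0.003, 0, -1, 0.0265, -0.027, -0.003, 0]}}

```text
time: 2.38
position: [0.3547, -0.2646, 0.253]
tool_rot: [0.99, 0.142, 0.0, 0.0]
ft_force: [0.4, 0.3, 0.7]
grip_width: 0.087
grip_force: 0.0
```

{"fn": "servo_tool", "kwargs": {"rows": [-1, 0.0265, -0.027, 0, 0, -1, 0.0265, -0.027, 0, 0, -1, 0.0265, -0.027, 0, 0, -1, 0.0265, -0.027, 0, 0, -1, 0.02, -0.02, 0, 0]}}

```text
time: 2.8
position: [0.4398, -0.1054, 0.2529]
tool_rot: [0.99, 0.143, 0.0, -0.0]
ft_force: [0.6, -1.1, -0.3]
grip_width: 0.0867
grip_force: 0.0
```

{"fn": "servo_tool", "kwargs": {"rows": [-1, 0, 0, 0, 0, -1, 0, 0, 0, 0]}}

```text
time: 2.97
position: [0.4395, -0.1068, 0.2527]
tool_rot: [0.99, 0.144, 0.0, 0.0]
ft_force: [-0.2, -1.1, -0.3]
grip_width: 0.0869
grip_force: 0.0
```

```bash
cat >> h.py <<'E'
def look(tag,items,v=False):
    o=robot.get_obs(); p=robot.camera("wrist")
    if v: save(p,tag)
    X=R.from_quat(o['tool_rot']).as_matrix(); print('t',round(o['time'],2),'tcp',np.round(o['position'],4),'toolx yaw',np.round(np.degrees(np.arctan2(X[1,0],X[0,0])),2),'tilt',np.round(X[:2,2],4),'f',np.round(o['ft_force'],1),'w',round(o['grip_width'],4),round(o['grip_force'],1))
    for n,z in items:
        for r in robot.place_of(p,n)[:2]: print(n,np.round(r['at'],4),round(r['score'],2),'px',np.round(proj(p,r['at'],o)[0]))
        for r in robot.outline_of(p,n)[:1]:
            c=max(cv2.findContours(r['region'].astype(np.uint8),0,2)[0],key=cv2.contourArea)[:,0]
            w=ray(p,c,z,o)[:,:2]; b=cv2.minAreaRect((w*1000).astype(np.float32)); print('  outl',round(r['score'],2),np.round(b[0],1),np.round(b[1],1),round(b[2],1))
    return o,p
E
python3 - <<'E'
from h import *
o,p=look('w1',[("cart_red_mid",.075),("cart_green_mid",.075),("nest_green_floor",.024)],True); print(cam(p,o)[2], p['mount'])
E
```

```text
t 2.97 tcp [ 0.4395 -0.1068  0.2527] toolx yaw 16.54 tilt [ 0.0002 -0.0005] f [-0.2 -1.1 -0.3] w 0.0869 0.0
cart_red_mid [ 0.4405 -0.0943  0.036 ] 0.58 px [302. 203.]
  outl 0.63 [446.  -96.4] [72.6 36. ] 12.6
cart_green_mid [0.5008 0.0981 0.0402] 0.65 px [120.  84.]
  outl 0.55 [501.9  84.1] [64.3 64.8] 15.6
  outl 0.84 [ 620.9 -110. ] [73.1 59.9] 86.8
[ 0.5169407  -0.0841705   0.41473798] [[-3.97475277e-04 -9.55374172e-01 -2.95398093e-01  8.07338599e-02]
 [ 9.99999381e-01 -7.27986866e-05 -1.11011227e-03  4.32828235e-04]
 [ 1.03906799e-03 -2.95398351e-01  9.55373610e-01 -1.62060611e-01]
 [ 0.00000000e+00  0.00000000e+00  0.00000000e+00  1.00000000e+00]]
```

View pics/w1.png

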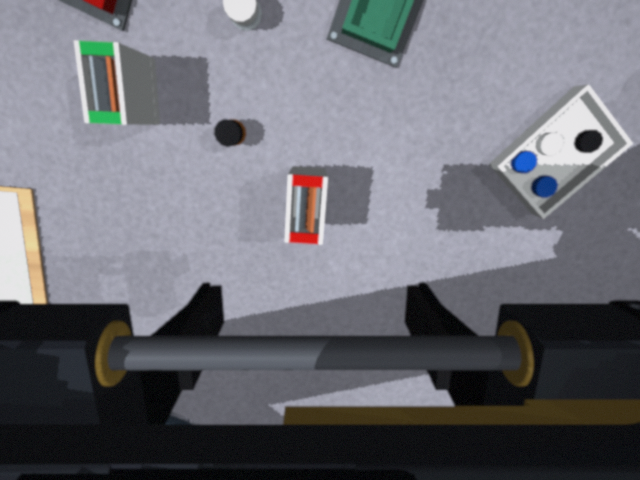

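```bash
cat >> h.py <<'E'
def tags(o,p,col,near,z=.075,rad=.06):
    a=p['pixels'].astype(int); r,g,b=a[...,0],a[...,1],a[...,2]
    m=(r>100)&(g<70)&(b<70) if col=='red' else ((g>90)&(r<70)&(b<110)&(g>b+40) if col=='green' else (b>90)&(r<80)&(b>r+60))
    v,u=np.nonzero(m); w=ray(p,np.c_[u,v],z,o)[:,:2]; k=np.hypot(*(w-near).T)<rad
    b=cv2.minAreaRect((w[k]*1000).astype(np.float32)); print(col,k.sum(),np.round(b[0],1),np.round(b[1],1),round(b[2],1))
E
python3 - <<'E'
from h import *
o,p=look('',[])
tags(o,p,'red',[.444,-.097]); tags(o,p,'green',[.499,.096])
E
```

```text
t 3.32 tcp [ 0.4387 -0.109   0.2525] toolx yaw 16.2 tilt [-0.     -0.0001] f [ 0.5 -0.6  0.4] w 0.0871 0.0
red 591 [443.3 -97.7] [63.3 25.2] 13.0
green 705 [497.9  97.1] [62.1 25.2] 14.3
```

{"fn": "servo_tool", "kwargs": {"rows": [-1, 0.0076, -0.0096, 0.02, 3.2, -1, 0, 0, 0.04, 0, -1, 0, 0, 0.04, 0, -1, 0, 0, 0.04, 0, -1, 0, 0, 0, 0]}}

```text
time: 3.78
position: [0.4386, -0.0949, 0.1056]
tool_rot: [0.993, 0.114, -0.007, -0.005]
ft_force: [-1.2, -0.4, -1.0]
grip_width: 0.0869
grip_force: 0.0
```

{"fn": "servo_tool", "kwargs": {"rows": [-1, 0, 0, 0, 0, -1, 0, 0, 0, 0, -1, 0, 0, 0, 0]}}

```text
time: 4.03
position: [0.4455, -0.0977, 0.1152]
tool_rot: [0.993, 0.114, 0.003, 0.002]
ft_force: [0.4, 0.4, 0.6]
grip_width: 0.0867
grip_force: 0.0
```

```bash
python3 - <<'E'
from h import *
o,p=look('w2',[("cart_red_mid",.075)],True)
tags(o,p,'red',[.444,-.097])
E
```

```text
t 4.03 tcp [ 0.4455 -0.0977  0.1152] toolx yaw 13.1 tilt [ 0.0055 -0.0027] f [0.4 0.4 0.6] w 0.0867 0.0
  outl 0.57 [449.5 -95.8] [78.3 36.7] 13.5
red 1482 [443.4 -97.8] [64.1 26.3] 13.1
```

{"fn": "servo_tool", "kwargs": {"rows": [-1, 0, 0, 0.02, 0, -1, 0, 0, 0.02, 0, -1, 0, 0, 0.016, 0, -1, 0, 0, 0.01, 0, -1, 0, 0, 0, 0]}}

```text
time: 4.6
position: [0.4435, -0.0966, 0.0464]
tool_rot: [0.993, 0.114, -0.0, -0.0]
ft_force: [-0.4, 0.7, 0.1]
grip_width: 0.087
grip_force: 0.0
```

{"fn": "servo_tool", "kwargs": {"rows": [-1, 0, 0, 0, 0, -1, 0, 0, 0, 0, 1, 0, 0, 0, 0, 1, 0, 0, 0, 0, 1, 0, 0, 0, 0], "newtons": 25}}

```text
time: 5.02
position: [0.4441, -0.0968, 0.0473]
tool_rot: [0.993, 0.114, 0.001, 0.0]
ft_force: [-0.2, 0.5, 0.1]
grip_width: 0.0741
grip_force: 0.0
```

{"fn": "servo_tool", "kwargs": {"rows": [1, 0, 0, 0, 0, 1, 0, 0, 0, 0, 1, 0, 0, 0, 0, 1, 0, 0, 0, 0]}}

```text
time: 5.35
position: [0.4437, -0.0966, 0.0466]
tool_rot: [0.993, 0.114, -0.0, -0.0]
ft_force: [-0.5, -0.0, 0.3]
grip_width: 0.0483
grip_force: 0.0
```

{"fn": "servo_tool", "kwargs": {"rows": [1, 0, 0, 0, 0, 1, 0, 0, 0, 0, 1, 0, 0, 0, 0, 1, 0, 0, 0, 0, 1, 0, 0, 0, 0]}}

```text
time: 5.77
position: [0.4438, -0.0967, 0.0465]
tool_rot: [0.993, 0.114, 0.0, 0.0]
ft_force: [-0.1, -0.1, -1.2]
grip_width: 0.0355
grip_force: 24.9
```

{"fn": "servo_tool", "kwargs": {"rows": [1, 0, 0, -0.01, 0, 1, 0, 0, -0.02, 0, 1, 0, 0, -0.03, 0, 1, 0, 0, -0.04, 0, 1, 0, 0, -0.03, 0]}}

```text
time: 6.18
position: [0.4429, -0.0962, 0.1779]
tool_rot: [0.993, 0.114, -0.001, -0.0]
ft_force: [0.9, -0.5, -3.7]
grip_width: 0.0357
grip_force: 24.9
```

```bash
python3 - <<'E'
from h import *
o,p=look('w3',[("nest_red_floor",.024),("nest_green_floor",.024),("pot",.032)],True)
E
```

```text
t 6.18 tcp [ 0.4429 -0.0962  0.1779] toolx yaw 13.12 tilt [-0.0012  0.0008] f [ 0.9 -0.5 -3.7] w 0.0357 24.9
  outl 0.88 [552.1 132.9] [20.4 62.6] 13.1
  outl 0.97 [ 609.6 -108.8] [72.3 38.4] 87.3
  outl 0.66 [583.8   2.1] [13.3 31.6] 13.1
```

View pics/w3.png

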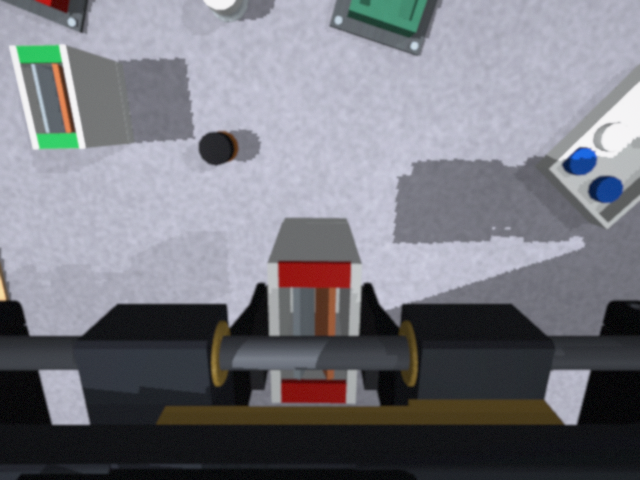

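{"fn": "servo_tool", "kwargs": {"rows": [1, 0.01, -0.021, -0.01, 0, 1, 0.0145, -0.031, -0.01, 0, 1, 0.0145, -0.031, 0, 0, 1, 0.0145, -0.031, 0, 0, 1, 0.0145, -0.031, 0, 0]}}

```text
time: 6.95
position: [0.4758, 0.0615, 0.1947]
tool_rot: [0.993, 0.114, -0.002, -0.0]
ft_force: [0.5, -0.5, -3.9]
grip_width: 0.0354
grip_force: 24.9
```

{"fn": "servo_tool", "kwargs": {"rows": [1, 0.0145, -0.031, 0, 0, 1, 0.0145, -0.031, 0, 0, 1, 0.0145, -0.031, 0, 0, 1, 0.003, -0.006, 0, 7, 1, 0, 0, 0, 7]}}

```text
time: 7.37
position: [0.4989, 0.1697, 0.1941]
tool_rot: [1.0, -0.009, -0.002, -0.0]
ft_force: [-0.3, -0.8, -4.5]
grip_width: 0.036
grip_force: 25.0
```

{"fn": "servo_tool", "kwargs": {"rows": [1, 0, 0, 0, 7, 1, 0, 0, 0, 0, 1, 0, 0, 0, 0, 1, 0, 0, 0, 0]}}

```text
time: 7.7
position: [0.4991, 0.1667, 0.1953]
tool_rot: [0.998, -0.068, -0.001, 0.0]
ft_force: [0.1, -0.3, -2.6]
grip_width: 0.0359
grip_force: 25.0
```

```bash
python3 - <<'E'
from h import *
o,p=look('w4',[("nest_red_floor",.024)],True)
tags(o,p,'red',[.603,.153],.024,.055)
E
```

```text
t 7.7 tcp [0.4991 0.1667 0.1953] toolx yaw -7.76 tilt [-0.0027 -0.0003] f [ 0.1 -0.3 -2.6] w 0.0359 25.0
nest_red_floor [0.6016 0.1573 0.0092] 0.87 px [308.  98.]
nest_red_floor [ 0.4808 -0.0048 -0.0025] 0.64 px [490. 206.]
  outl 0.81 [601.9 152.2] [72.8 95.2] 82.2
red 6709 [603.1 151.3] [53.5 81.1] 82.1
```

View pics/w4.png

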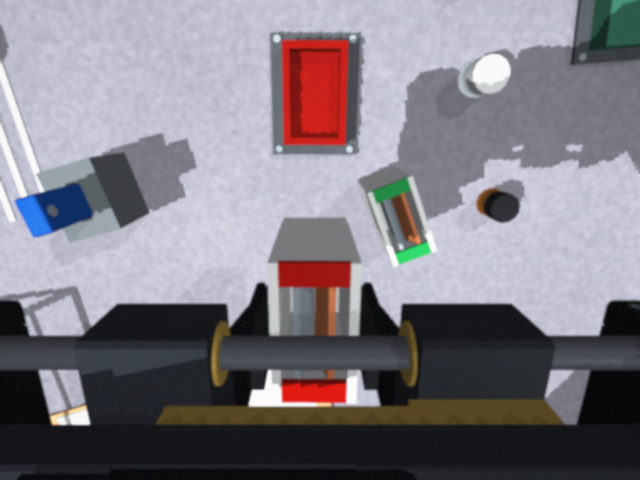

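{"fn": "servo_tool", "kwargs": {"rows": [1, 0.02, 0, 0, 0, 1, 0.033, 0.0013, 0.01, 0, 1, 0.033, 0, 0.02, 0, 1, 0.0196, 0, 0.02, 0, 1, 0, 0, 0.02, 0]}}

```text
time: 8.27
position: [0.6112, 0.1498, 0.1266]
tool_rot: [0.998, -0.069, 0.005, -0.0]
ft_force: [-0.2, 0.4, -3.8]
grip_width: 0.0359
grip_force: 25.0
```

{"fn": "servo_tool", "kwargs": {"rows": [1, 0, 0, 0.01, 0, 1, 0, 0, 0.005, 0, 1, 0, 0, 0, 0, 1, 0, 0, 0, 0, 1, 0, 0, 0, 0]}}

```text
time: 8.68
position: [0.6047, 0.1515, 0.113]
tool_rot: [0.998, -0.068, 0.001, -0.0]
ft_force: [-0.6, 0.8, -3.7]
grip_width: 0.0351
grip_force: 25.0
```

```bash
python3 - <<'E'
from h import *
o,p=look('w5',[],True)
tags(o,p,'red',[.603,.151],.075+o['position'][2]-.0465,.045)
E
```

```text
t 8.68 tcp [0.6047 0.1515 0.113 ] toolx yaw -7.85 tilt [0.0023 0.0002] f [-0.6  0.8 -3.7] w 0.0351 25.0
red 3092 [604.2 151.1] [26.9 63.9] 82.1
```

{"fn": "servo_tool", "kwargs": {"rows": [1, -0.0007, 0, 0.012, 0, 1, 0, 0, 0.012, 0, 1, 0, 0, 0.01, 0, 1, 0, 0, 0.008, 0, 1, 0, 0, 0.006, 0]}}

```text
time: 9.15
position: [0.6025, 0.1512, 0.0616]
tool_rot: [0.998, -0.069, -0.001, 0.0]
ft_force: [-0.2, 0.0, -4.2]
grip_width: 0.0358
grip_force: 25.0
```

{"fn": "servo_tool", "kwargs": {"rows": [1, 0, 0, 0.004, 0, 1, 0, 0, 0.003, 0, 1, 0, 0, 0.002, 0, 1, 0, 0, 0, 0, 1, 0, 0, 0, 0]}}

```text
time: 9.57
position: [0.6031, 0.1511, 0.0565]
tool_rot: [0.998, -0.069, -0.0, 0.0]
ft_force: [-3.6, -1.4, 7.2]
grip_width: 0.0357
grip_force: 25.0
```

{"fn": "servo_tool", "kwargs": {"rows": [-1, 0, 0, 0, 0, -1, 0, 0, 0, 0, -1, 0, 0, 0, 0, -1, 0, 0, 0, 0, -1, 0, 0, -0.01, 0]}}

```text
time: 9.98
position: [0.6023, 0.1512, 0.0631]
tool_rot: [0.998, -0.069, -0.002, 0.0]
ft_force: [-0.8, -0.3, -0.1]
grip_width: 0.0612
grip_force: 0.0
```

{"fn": "servo_tool", "kwargs": {"rows": [-1, 0, 0, -0.02, 0, -1, 0, 0, -0.03, 0, -1, 0, 0, -0.03, 0, -1, -0.015, 0.01, -0.02, 0, -1, -0.028, 0.02, 0, 0]}}

```text
time: 10.4
position: [0.564, 0.1285, 0.1704]
tool_rot: [0.998, -0.068, 0.009, -0.001]
ft_force: [0.4, -0.5, -0.4]
grip_width: 0.0854
grip_force: 0.0
```

{"fn": "servo_tool", "kwargs": {"rows": [-1, -0.029, 0.02, 0, 0, -1, -0.0247, 0.0177, 0, -1, -1, 0, 0, 0, -7, -1, 0, 0, 0, -7, -1, 0, 0, 0, -7]}}

```text
time: 10.82
position: [0.4983, 0.0972, 0.1655]
tool_rot: [0.992, 0.126, 0.001, 0.0]
ft_force: [0.0, 0.3, -0.6]
grip_width: 0.0871
grip_force: 0.0
```

{"fn": "servo_tool", "kwargs": {"rows": [-1, 0, 0, 0.02, 0, -1, 0, 0, 0.01, 0, -1, 0, 0, 0, 0, -1, 0, 0, 0, 0, -1, 0, 0, 0, 0]}}

```text
time: 11.23
position: [0.4988, 0.0976, 0.1349]
tool_rot: [0.992, 0.123, 0.0, 0.0]
ft_force: [0.2, 1.0, -0.3]
grip_width: 0.0868
grip_force: 0.0
```

```bash
python3 - <<'E'
from h import *
o,p=look('w6',[],True)
tags(o,p,'green',[.498,.097]); tags(o,p,'red',[.603,.151],.085,.045)
E
```

```text
t 11.23 tcp [0.4988 0.0976 0.1349] toolx yaw 14.11 tilt [0.0004 0.    ] f [ 0.2  1.  -0.3] w 0.0868 0.0
green 1218 [498.5  97.2] [62.9 25.7] 14.3
red 3422 [598.9 143.6] [41.6 66.8] 82.0
```

View pics/w6.png

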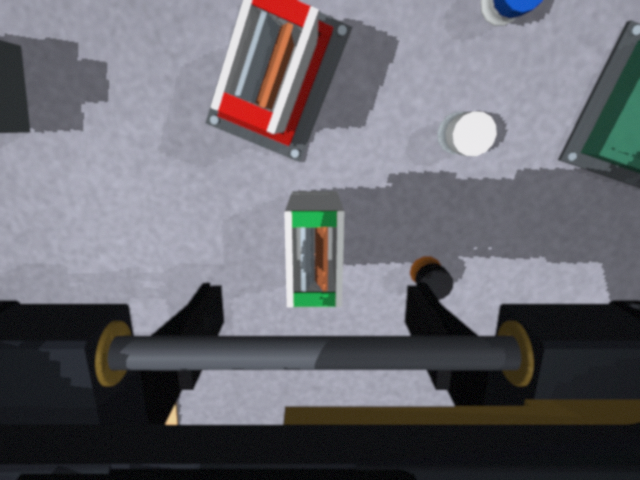

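{"fn": "servo_tool", "kwargs": {"rows": [-1, 0, 0, 0.02, 0, -1, 0, 0, 0.025, 0, -1, 0, 0, 0.02, 0, -1, 0, 0, 0.015, 0, -1, 0, 0, 0.0085, 0]}}

```text
time: 11.7
position: [0.4981, 0.0975, 0.045]
tool_rot: [0.992, 0.123, -0.001, -0.0]
ft_force: [-0.3, -0.8, -0.4]
grip_width: 0.0872
grip_force: 0.0
```

{"fn": "servo_tool", "kwargs": {"rows": [-0.5, 0, 0, 0, 0, -0.5, 0, 0, 0, 0, 1, 0, 0, 0, 0, 1, 0, 0, 0, 0, 1, 0, 0, 0, 0], "newtons": 25}}

```text
time: 12.12
position: [0.4992, 0.0975, 0.047]
tool_rot: [0.992, 0.123, 0.001, 0.0]
ft_force: [-0.2, -0.7, -0.2]
grip_width: 0.0613
grip_force: 0.0
```

{"fn": "servo_tool", "kwargs": {"rows": [1, 0, 0, 0, 0, 1, 0, 0, 0, 0, 1, 0, 0, 0, 0, 1, 0, 0, 0, 0, 1, 0, 0, 0, 0]}}

```text
time: 12.53
position: [0.4985, 0.0975, 0.0462]
tool_rot: [0.992, 0.123, 0.0, 0.0]
ft_force: [-0.5, -0.6, 3.0]
grip_width: 0.0359
grip_force: 25.0
```

{"fn": "servo_tool", "kwargs": {"rows": [1, 0, 0, 0, 0, 1, 0, 0, 0, 0]}}

```text
time: 12.7
position: [0.4985, 0.0975, 0.0462]
tool_rot: [0.992, 0.123, 0.0, 0.0]
ft_force: [-1.1, 0.0, 2.3]
grip_width: 0.0359
grip_force: 25.0
```

{"fn": "servo_tool", "kwargs": {"rows": [1, 0, 0, -0.01, 0, 1, 0, 0, -0.03, 0, 1, 0, 0, -0.04, 0, 1, 0, 0, -0.04, 0, 1, 0, 0.01, -0.03, 0]}}

```text
time: 13.12
position: [0.5001, 0.0891, 0.1987]
tool_rot: [0.992, 0.124, 0.0, -0.001]
ft_force: [1.1, -0.1, -3.6]
grip_width: 0.036
grip_force: 25.0
```

{"fn": "servo_tool", "kwargs": {"rows": [1, -0.001, 0.03, 0, 0, 1, -0.001, 0.035, 0, 0, 1, -0.001, 0.035, 0, 0, 1, -0.001, 0.035, 0, 0, 1, -0.001, 0.035, 0, 0]}}

```text
time: 13.53
position: [0.5367, -0.0793, 0.1961]
tool_rot: [0.992, 0.123, -0.001, -0.0]
ft_force: [0.1, -0.2, -3.3]
grip_width: 0.0359
grip_force: 25.0
```

{"fn": "servo_tool", "kwargs": {"rows": [1, -0.001, 0.0325, 0, 0, 1, 0, 0, 0, 6, 1, 0, 0, 0, 6, 1, 0, 0, 0, 5, 1, 0, 0, 0, 0]}}

```text
time: 13.95
position: [0.5434, -0.11, 0.1956]
tool_rot: [1.0, -0.026, -0.001, -0.0]
ft_force: [0.0, 0.6, -3.9]
grip_width: 0.0355
grip_force: 25.0
```

{"fn": "servo_tool", "kwargs": {"rows": [1, 0, 0, 0, 0, 1, 0, 0, 0, 0]}}

```text
time: 14.12
position: [0.544, -0.1096, 0.1959]
tool_rot: [1.0, -0.024, -0.0, -0.0]
ft_force: [0.1, -0.3, -3.9]
grip_width: 0.0357
grip_force: 25.0
```

```bash
cat >> h.py <<'E'
def gnest(o,p,near,z=.024,rad=.055):
    a=p['pixels'].astype(int); r,g,b=a[...,0],a[...,1],a[...,2]
    m=((g>r+20)&(g>b+5)).astype(np.uint8); m=cv2.morphologyEx(m,cv2.MORPH_OPEN,np.ones((3,3),np.uint8))
    v,u=np.nonzero(m); w=ray(p,np.c_[u,v],z,o)[:,:2]; k=np.hypot(*(w-near).T)<rad
    b=cv2.minAreaRect((w[k]*1000).astype(np.float32)); print('gnest',k.sum(),np.round(b[0],1),np.round(b[1],1),round(b[2],1))
E
python3 - <<'E'
from h import *
o,p=look('w7',[("nest_green_floor",.024)],True)
gnest(o,p,[.645,-.113])
E
```

```text
t 14.12 tcp [ 0.544  -0.1096  0.1959] toolx yaw -2.76 tilt [-0.0009  0.0004] f [ 0.1 -0.3 -3.9] w 0.0357 25.0
nest_green_floor [ 0.6489 -0.1157  0.0067] 0.67 px [315.  96.]
  outl 0.67 [ 645.2 -112.6] [72.8 94.9] 86.6
gnest 6859 [ 645.7 -113.2] [54.3 82. ] 86.5
```

View pics/w7.png

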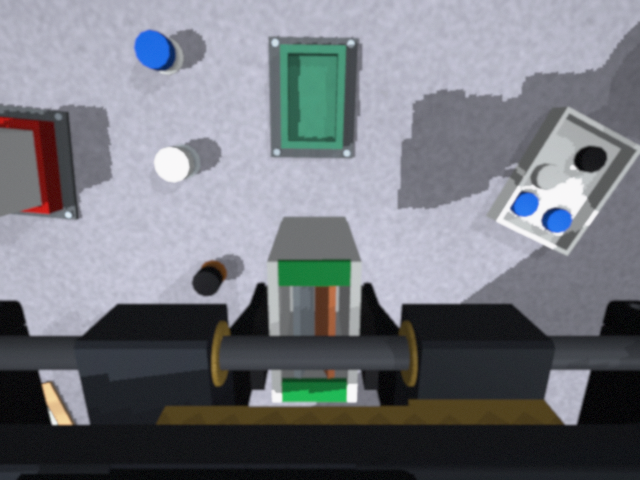

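{"fn": "servo_tool", "kwargs": {"rows": [1, 0.018, 0, 0, 0.6, 1, 0.032, -0.0013, 0.01, 0, 1, 0.032, 0, 0.02, 0, 1, 0.0195, 0, 0.02, 0, 1, 0, 0, 0.018, 0]}}

```text
time: 14.68
position: [0.6514, -0.1155, 0.1276]
tool_rot: [1.0, -0.03, 0.004, 0.001]
ft_force: [1.1, -0.4, -3.3]
grip_width: 0.036
grip_force: 25.0
```

{"fn": "servo_tool", "kwargs": {"rows": [1, 0, 0, 0.01, 0, 1, 0, 0, 0.005, 0, 1, 0, 0, 0, 0, 1, 0, 0, 0, 0, 1, 0, 0, 0, 0]}}

```text
time: 15.1
position: [0.6463, -0.115, 0.1145]
tool_rot: [1.0, -0.03, 0.001, 0.0]
ft_force: [-0.9, -0.0, -2.3]
grip_width: 0.0356
grip_force: 25.0
```

{"fn": "servo_tool", "kwargs": {"rows": [1, 0, 0, 0, 0, 1, 0, 0, 0, 0]}}

```text
time: 15.27
position: [0.6464, -0.115, 0.1144]
tool_rot: [1.0, -0.03, 0.001, 0.0]
ft_force: [-0.2, -0.5, -5.1]
grip_width: 0.0358
grip_force: 25.0
```

```bash
python3 - <<'E'
from h import *
o,p=look('w8',[],True)
tags(o,p,'green',[.6457,-.1132],.075+o['position'][2]-.0465,.045)
E
```

```text
t 15.27 tcp [ 0.6464 -0.115   0.1144] toolx yaw -3.49 tilt [ 0.0021 -0.0007] f [-0.2 -0.5 -5.1] w 0.0358 25.0
green 2950 [ 646.1 -115.4] [27.  63.4] 86.5
```

{"fn": "servo_tool", "kwargs": {"rows": [1, -0.0005, -0.0019, 0.006, 0, 1, 0, 0, 0.014, 0, 1, 0, 0, 0.012, 0, 1, 0, 0, 0.008, 0, 1, 0, 0, 0.006, 0]}}

```text
time: 15.73
position: [0.6445, -0.1124, 0.0653]
tool_rot: [1.0, -0.03, -0.001, -0.0]
ft_force: [-0.3, -0.2, -3.5]
grip_width: 0.036
grip_force: 25.0
```

{"fn": "servo_tool", "kwargs": {"rows": [1, 0, 0, 0.004, 0, 1, 0, 0, 0.004, 0, 1, 0, 0, 0.003, 0, 1, 0, 0, 0.001, 0, 1, 0, 0, 0, 0]}}

```text
time: 16.15
position: [0.6457, -0.1129, 0.0562]
tool_rot: [1.0, -0.03, 0.0, 0.0]
ft_force: [-2.2, 0.6, 2.5]
grip_width: 0.036
grip_force: 25.0
```

{"fn": "servo_tool", "kwargs": {"rows": [-1, 0, 0, 0, 0, -1, 0, 0, 0, 0, -1, 0, 0, 0, 0, -1, 0, 0, 0, 0, -1, 0, 0, -0.005, 0]}}

```text
time: 16.57
position: [0.6449, -0.1126, 0.0594]
tool_rot: [1.0, -0.03, -0.001, -0.0]
ft_force: [-0.5, -0.1, 0.4]
grip_width: 0.0613
grip_force: 0.0
```

{"fn": "servo_tool", "kwargs": {"rows": [-1, 0, 0, -0.02, 0, -1, 0, 0, -0.03, 0, -1, 0, 0, -0.03, 0, -1, 0, 0, -0.02, 0, -1, 0, 0, 0, 0]}}

```text
time: 16.98
position: [0.6491, -0.1139, 0.166]
tool_rot: [1.0, -0.03, 0.005, 0.002]
ft_force: [0.5, 0.4, 0.3]
grip_width: 0.0859
grip_force: 0.0
```

{"fn": "servo_tool", "kwargs": {"rows": [-1, 0, 0, 0, 0, -1, 0, 0, 0, 0, -1, 0, 0, 0, 0, -1, 0, 0, 0, 0, -1, 0, 0, 0, 0]}}

```text
time: 17.4
position: [0.6447, -0.1126, 0.1586]
tool_rot: [1.0, -0.03, -0.001, -0.0]
ft_force: [0.4, 0.0, 0.2]
grip_width: 0.0871
grip_force: 0.0
```

```bash
python3 - <<'E'
from h import *
o,p=look('w9',[("cart_green_gap",.085)],True)
a=p['pixels'].astype(int); r,g,b=a[...,0],a[...,1],a[...,2]
m=(g>90)&(r<70)&(b<110)&(g>b+40)
m=m.astype(np.uint8); n,l,s,c=cv2.connectedComponentsWithStats(m)
for i in range(1,n):
    if s[i,4]>80:
        v,u=np.nonzero(l==i); print(s[i], a[v,u].mean(0).round(), ray(p,c[i],.085,o)[0].round(4))
q=p['pixels'][150:400,200:450]; cv2.imwrite('pics/w9c.png',cv2.resize(q[:,:,::-1],None,fx=2.4,fy=2.4,interpolation=0))
tags(o,p,'green',[.6457,-.1132],.085,.045)
E
```

```text
t 17.4 tcp [ 0.6447 -0.1126  0.1586] toolx yaw -3.49 tilt [-0.0025  0.0009] f [0.4 0.  0.2] w 0.0871 0.0
cart_green_gap [ 0.6496 -0.1111  0.0866] 0.57 px [311. 246.]
  outl 0.86 [ 651.  -113.3] [36.  75.2] 86.5
[294 204  42  16 613] [ 31. 138.  67.] [ 0.6724 -0.115   0.085 ]
[296 282  38  13 493] [ 35. 174.  82.] [ 0.6188 -0.1116  0.085 ]
green 1106 [ 645.7 -113.4] [26.3 62.9] 86.5
```

View pics/w9c.png

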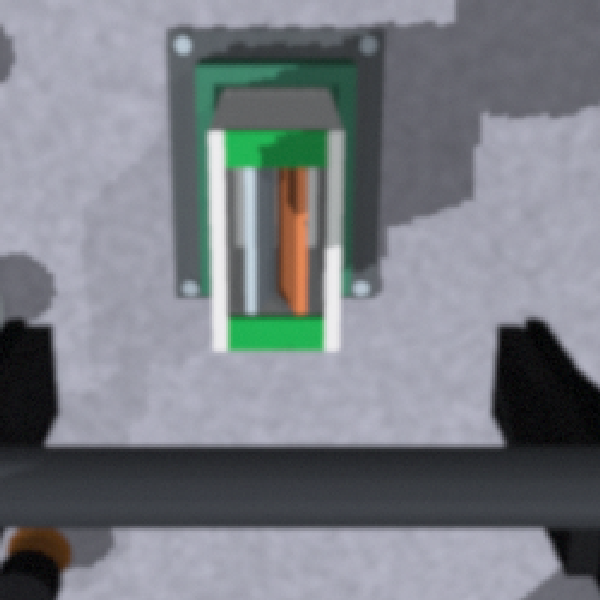

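{"fn": "servo_tool", "kwargs": {"rows": [-1, -0.0166, -0.0321, -0.02, 0, -1, -0.0166, -0.0321, -0.02, 0, -1, -0.0166, -0.0321, -0.02, 0, -1, -0.0166, -0.0321, 0, 0, -1, -0.0166, -0.0321, 0, 0]}}

```text
time: 17.97
position: [0.5727, 0.0536, 0.2217]
tool_rot: [1.0, -0.031, 0.002, 0.0]
ft_force: [0.2, 0.8, -0.7]
grip_width: 0.0868
grip_force: 0.0
```

{"fn": "servo_tool", "kwargs": {"rows": [-1, -0.0166, -0.0321, 0, 0, -1, -0.0166, -0.0321, 0, 0, -1, -0.0166, -0.0321, 0, 0, -1, -0.0166, -0.0321, 0, 0, -1, -0.0166, -0.0321, 0, 0]}}

```text
time: 18.38
position: [0.4984, 0.2192, 0.2201]
tool_rot: [1.0, -0.03, 0.0, -0.0]
ft_force: [0.1, -0.1, 0.0]
grip_width: 0.0869
grip_force: 0.0
```

{"fn": "servo_tool", "kwargs": {"rows": [-1, -0.0166, -0.0321, 0, 0, -1, -0.0166, -0.0321, 0, 0, -1, -0.0166, -0.0321, 0, 0, -1, -0.0166, -0.0321, 0, 0, -1, 0, 0, 0, 0]}}

```text
time: 18.8
position: [0.4377, 0.3551, 0.2201]
tool_rot: [1.0, -0.027, -0.001, -0.001]
ft_force: [0.3, -1.0, -0.1]
grip_width: 0.0869
grip_force: 0.0
```

{"fn": "servo_tool", "kwargs": {"rows": [-1, 0, 0, 0, 0, -1, 0, 0, 0, 0, -1, 0, 0, 0, 0, -1, 0, 0, 0, 0]}}

```text
time: 19.13
position: [0.4416, 0.3487, 0.22]
tool_rot: [1.0, -0.031, -0.0, 0.0]
ft_force: [-0.4, -0.5, 0.2]
grip_width: 0.0868
grip_force: 0.0
```

```bash
python3 - <<'E'
from h import *
o,p=look('w10',[("blade_handle",.110),("stand",.058)],True)
E
```

```text
t 19.13 tcp [0.4416 0.3487 0.22  ] toolx yaw -3.6 tilt [-0.     -0.0003] f [-0.4 -0.5  0.2] w 0.0868 0.0
blade_handle [0.5474 0.3496 0.0848] 0.95 px [303.  90.]
  outl 0.97 [545.  352.1] [29.7 16.9] 8.6
stand [ 0.5473  0.352  -0.0047] 0.69 px [303.  98.]
  outl 0.58 [545.9 352.3] [61.4 47. ] 8.7
```

View pics/w10.png

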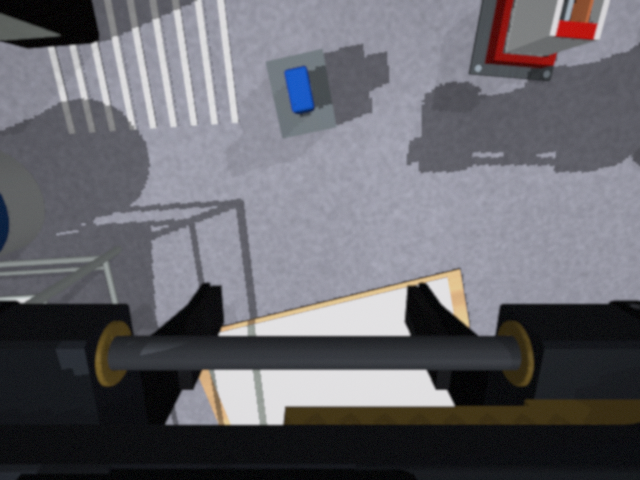

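{"fn": "servo_tool", "kwargs": {"rows": [-1, 0.02, -0.0099, 0, 0, -1, 0.033, 0, 0, 0, -1, 0.033, 0, 0, 0, -1, 0.017, 0, 0.01, -6, -1, 0, 0, 0.02, -6.2]}}

```text
time: 19.8
position: [0.5514, 0.3537, 0.1925]
tool_rot: [0.997, 0.077, 0.006, -0.001]
ft_force: [-0.4, 0.3, 0.1]
grip_width: 0.087
grip_force: 0.0
```

{"fn": "servo_tool", "kwargs": {"rows": [-1, 0, 0, 0.02, 0, -1, 0, 0, 0.02, 0, -1, 0, 0, 0.01, 0, -1, 0, 0, 0, 0, -1, 0, 0, 0, 0]}}

```text
time: 20.22
position: [0.5442, 0.3534, 0.1399]
tool_rot: [0.997, 0.076, -0.0, 0.0]
ft_force: [0.1, 0.6, 0.3]
grip_width: 0.0871
grip_force: 0.0
```

{"fn": "servo_tool", "kwargs": {"rows": [-1, 0, 0, 0, 0, -1, 0, 0, 0, 0, -1, 0, 0, 0, 0, -1, 0, 0, 0, 0]}}

```text
time: 20.55
position: [0.5447, 0.3539, 0.1412]
tool_rot: [0.997, 0.076, 0.001, -0.0]
ft_force: [0.2, 0.5, 0.4]
grip_width: 0.0868
grip_force: 0.0
```

```bash
python3 - <<'E'
from h import *
o,p=look('w11',[("blade_handle",.110)],True)
tags(o,p,'blue',[.545,.352],.110,.03)
E
```

```text
t 20.55 tcp [0.5447 0.3539 0.1412] toolx yaw 8.73 tilt [0.0018 0.0008] f [0.2 0.5 0.4] w 0.0868 0.0
blade_handle [0.5499 0.3527 0.085 ] 0.83 px [317. 254.]
  outl 0.78 [553.9 353.3] [41.7 16.3] 6.3
blue 1152 [547.2 351.7] [26.2 14.4] 8.3
```

{"fn": "servo_tool", "kwargs": {"rows": [-1, 0.001, 0.0018, 0.01, 0, -1, 0, 0, 0.02, 0, -1, 0, 0, 0.02, 0, -1, 0, 0, 0.015, 0, -0.3, 0, 0, 0.0075, 0]}}

```text
time: 21.12
position: [0.5439, 0.351, 0.0646]
tool_rot: [0.997, 0.076, -0.002, 0.001]
ft_force: [0.1, -0.7, -0.2]
grip_width: 0.085
grip_force: 0.0
```

{"fn": "servo_tool", "kwargs": {"rows": [-0.3, 0, 0, 0, 0, -0.3, 0, 0, 0, 0, -0.3, 0, 0, 0, 0, 1, 0, 0, 0, 0, 1, 0, 0, 0, 0], "newtons": 40}}

```text
time: 21.53
position: [0.5462, 0.3522, 0.0687]
tool_rot: [0.997, 0.076, 0.001, -0.0]
ft_force: [-0.1, 0.1, 0.2]
grip_width: 0.0547
grip_force: 0.0
```

{"fn": "servo_tool", "kwargs": {"rows": [1, 0, 0, 0, 0, 1, 0, 0, 0, 0, 1, 0, 0, 0, 0, 1, 0, 0, 0, 0, 1, 0, 0, 0, 0]}}

```text
time: 21.95
position: [0.5455, 0.3519, 0.0676]
tool_rot: [0.997, 0.076, 0.0, -0.0]
ft_force: [0.1, -0.4, 0.4]
grip_width: 0.0212
grip_force: 0.0
```

{"fn": "servo_tool", "kwargs": {"rows": [1, 0, 0, 0, 0, 1, 0, 0, 0, 0, 1, 0, 0, 0, 0, 1, 0, 0, 0, 0, 1, 0, 0, 0, 0]}}

```text
time: 22.37
position: [0.5455, 0.3519, 0.0676]
tool_rot: [0.997, 0.076, -0.0, 0.0]
ft_force: [-0.7, -0.1, 0.6]
grip_width: 0.0157
grip_force: 40.0
```

{"fn": "servo_tool", "kwargs": {"rows": [1, 0, 0, -0.005, 0, 1, 0, 0, -0.015, 0, 1, 0, 0, -0.02, 0, 1, 0, 0, -0.025, 0, 1, 0, 0, -0.03, 0]}}

```text
time: 22.78
position: [0.5442, 0.3513, 0.1621]
tool_rot: [0.997, 0.076, -0.002, 0.001]
ft_force: [-0.7, 0.1, -0.8]
grip_width: 0.0157
grip_force: 40.0
```

{"fn": "servo_tool", "kwargs": {"rows": [1, 0, 0, -0.03, 0, 1, 0, 0, -0.03, 0, 1, 0, 0, -0.015, 0, 1, 0, 0, 0, 0, 1, 0, 0, 0, 0]}}

```text
time: 23.2
position: [0.5456, 0.352, 0.2384]
tool_rot: [0.997, 0.076, 0.001, -0.0]
ft_force: [-0.0, 0.4, -0.6]
grip_width: 0.0156
grip_force: 40.0
```

{"fn": "servo_tool", "kwargs": {"rows": [1, 0.002, 0.02, 0, 0, 1, 0.002, 0.033, 0, 0, 1, 0.002, 0.035, 0, 0, 1, 0.002, 0.035, 0, 0, 1, 0.002, 0.035, 0, 0]}}

```text
time: 23.62
position: [0.5777, 0.1957, 0.2348]
tool_rot: [0.997, 0.076, -0.003, 0.0]
ft_force: [0.3, 0.2, -0.6]
grip_width: 0.0158
grip_force: 40.0
```

{"fn": "servo_tool", "kwargs": {"rows": [1, 0.002, 0.035, 0, 0, 1, 0.002, 0.035, 0, 0, 1, 0.002, 0.035, 0, 0, 1, 0.002, 0.035, 0, 0, 1, 0.002, 0.035, 0, 0]}}

```text
time: 24.03
position: [0.6142, 0.0243, 0.2348]
tool_rot: [0.997, 0.076, -0.003, -0.001]
ft_force: [0.2, -0.2, -1.5]
grip_width: 0.016
grip_force: 40.0
```

{"fn": "servo_tool", "kwargs": {"rows": [1, 0.002, 0.035, 0, 0, 1, 0.002, 0.035, 0, 0, 1, 0.002, 0.035, 0, 0, 1, 0.002, 0.025, 0, 0, 1, 0.0006, 0.0121, 0, 6]}}

```text
time: 24.45
position: [0.645, -0.1172, 0.2345]
tool_rot: [1.0, 0.021, -0.002, -0.0]
ft_force: [1.5, 0.2, -1.0]
grip_width: 0.0159
grip_force: 40.0
```

{"fn": "servo_tool", "kwargs": {"rows": [1, 0, 0, 0.01, 6.2, 1, 0, 0, 0.02, 0, 1, 0, 0, 0.015, 0, 1, 0, 0, 0, 0, 1, 0, 0, 0, 0]}}

```text
time: 24.87
position: [0.6439, -0.1128, 0.1895]
tool_rot: [1.0, -0.03, -0.003, -0.001]
ft_force: [0.5, -0.5, -0.7]
grip_width: 0.0159
grip_force: 40.0
```

{"fn": "servo_tool", "kwargs": {"rows": [1, 0, 0, 0, 0, 1, 0, 0, 0, 0, 1, 0, 0, 0, 0, 1, 0, 0, 0, 0]}}

```text
time: 25.2
position: [0.6463, -0.1134, 0.1935]
tool_rot: [1.0, -0.03, 0.001, 0.0]
ft_force: [-0.4, -0.6, -0.3]
grip_width: 0.0159
grip_force: 40.0
```

```bash
python3 - <<'E'
from h import *
o,p=look('w12',[("blade_handle",.11),("blade_band",.1),("cart_green_gap",.085)],True)
tags(o,p,'green',[.6457,-.1132],.085,.045)
q=p['pixels'][150:450,170:470]; cv2.imwrite('pics/w12c.png',cv2.resize(q[:,:,::-1],None,fx=2,fy=2,interpolation=0))
E
```

```text
t 25.2 tcp [ 0.6463 -0.1134  0.1935] toolx yaw -3.47 tilt [ 0.0017 -0.0006] f [-0.4 -0.6 -0.3] w 0.0159 40.0
blade_handle [ 0.6502 -0.1162  0.2111] 0.91 px [319. 312.]
blade_handle [ 0.6466 -0.1098  0.0852] 0.65 px [309. 237.]
  outl 0.67 [ 615.9 -111.6] [31.8 73.6] 86.5
blade_band [ 0.6468 -0.117   0.1742] 0.74 px [320. 285.]
blade_band [0.6019 0.1559 0.0489] 0.25 px [ 15. 291.]
  outl 0.93 [ 611.3 -111.7] [33.9 78.2] 86.5
cart_green_gap [ 0.6519 -0.1131  0.088 ] 0.9 px [313. 231.]
cart_green_gap [0.6065 0.1566 0.0098] 0.73 px [ 43. 270.]
  outl 0.97 [ 650.6 -113. ] [36.7 75.2] 87.5
green 528 [ 646.  -113.1] [25. 62.] 86.5
```

View pics/w12c.png

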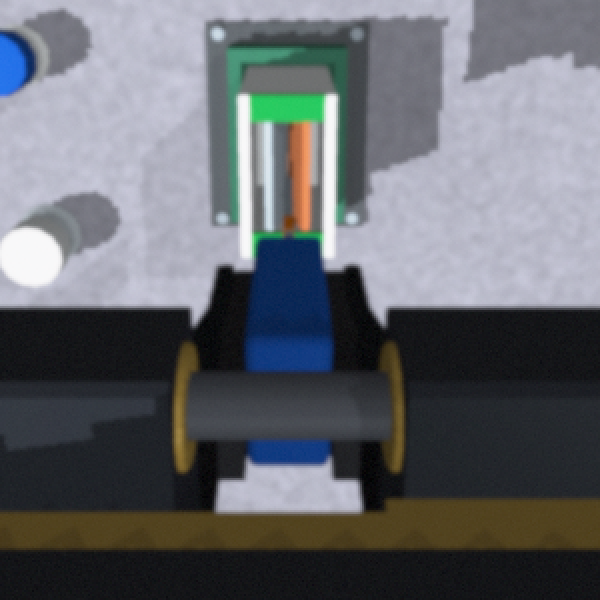

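```bash
python3 - <<'E'
from h import *
p=robot.camera("wrist");o=robot.get_obs()
K=np.array(p['intrinsics']);print(K.round(1).tolist())
M=R.from_quat(o['tool_rot']).as_matrix();T=o['position']; print(T)
for z in (.030,.0636):
  for y in (-.003,0,.003):
    print(z,y,proj(p,T+M@[.012,y,z],o).round(1))
a=p['pixels'].astype(int)
for v in range(252,272,2): 
    print(v,[tuple(a[v,u]) for u in range(308,322)])
E
```

```text
[[375.2, 0.0, 314.0], [0.0, 375.2, 240.9], [0.0, 0.0, 1.0]]
[ 0.64575616 -0.11337426  0.19261524]
0.03 -0.003 [[307.7 257.5]]
0.03 0 [[313.2 257.5]]
0.03 0.003 [[318.7 257.5]]
0.0636 -0.003 [[308.6 239.4]]
0.0636 0 [[313.3 239.4]]
0.0636 0.003 [[318.1 239.4]]
252 [(np.int64(101), np.int64(109), np.int64(117)), (np.int64(100), np.int64(106), np.int64(114)), (np.int64(96), np.int64(104), np.int64(111)), (np.int64(90), np.int64(96), np.int64(103)), (np.int64(81), np.int64(87), np.int64(93)), (np.int64(76), np.int64(83), np.int64(88)), (np.int64(76), np.int64(79), np.int64(83)), (np.int64(92), np.int64(82), np.int64(80)), (np.int64(127), np.int64(91), np.int64(77)), (np.int64(158), np.int64(99), np.int64(71)), (np.int64(173), np.int64(102), np.int64(67)), (np.int64(185), np.int64(110), np.int64(71)), (np.int64(203), np.int64(119), np.int64(78)), (np.int64(226), np.int64(135), np.int64(86))]
254 [(np.int64(103), np.int64(111), np.int64(119)), (np.int64(100), np.int64(108), np.int64(114)), (np.int64(98), np.int64(105), np.int64(112)), (np.int64(91), np.int64(97), np.int64(105)), (np.int64(
[... 4828 characters left out ...]
t64(28), np.int64(142), np.int64(89)), (np.int64(27), np.int64(140), np.int64(89))]
270 [(np.int64(15), np.int64(50), np.int64(87)), (np.int64(14), np.int64(48), np.int64(85)), (np.int64(5), np.int64(44), np.int64(83)), (np.int64(13), np.int64(44), np.int64(85)), (np.int64(9), np.int64(40), np.int64(81)), (np.int64(10), np.int64(38), np.int64(83)), (np.int64(14), np.int64(40), np.int64(85)), (np.int64(8), np.int64(39), np.int64(85)), (np.int64(17), np.int64(43), np.int64(84)), (np.int64(10), np.int64(44), np.int64(83)), (np.int64(15), np.int64(48), np.int64(86)), (np.int64(8), np.int64(46), np.int64(83)), (np.int64(12), np.int64(45), np.int64(84)), (np.int64(12), np.int64(49), np.int64(85))]
```

{"fn": "servo_tool", "kwargs": {"rows": [1, 0, 0, 0.008, 0, 1, 0, 0, 0.012, 0, 1, 0, 0, 0.012, 0, 1, 0, 0, 0.008, 0, 1, 0, 0, 0.004, 0]}}

```text
time: 26.02
position: [0.6442, -0.1129, 0.1457]
tool_rot: [1.0, -0.03, -0.002, -0.001]
ft_force: [1.2, 0.3, -1.0]
grip_width: 0.0158
grip_force: 40.0
```

{"fn": "servo_tool", "kwargs": {"rows": [1, 0, 0, 0.004, 0, 1, 0, 0, 0.004, 0, 1, 0, 0, 0.004, 0, 1, 0, 0, 0.004, 0, 1, 0, 0, 0.002, 0]}}

```text
time: 26.43
position: [0.6462, -0.1132, 0.1309]
tool_rot: [1.0, -0.03, 0.0, -0.0]
ft_force: [-0.9, -0.5, 6.0]
grip_width: 0.0158
grip_force: 40.0
```

{"fn": "servo_tool", "kwargs": {"rows": [1, 0, 0, 0.003, 0, 1, 0, 0, 0.003, 0, 1, 0, 0, 0.003, 0, 1, 0, 0, 0.003, 0, 1, 0, 0, 0.003, 0]}}

```text
time: 26.85
position: [0.6461, -0.1134, 0.1157]
tool_rot: [1.0, -0.03, 0.0, 0.0]
ft_force: [-0.5, -0.0, 3.3]
grip_width: 0.0156
grip_force: 40.0
```

{"fn": "servo_tool", "kwargs": {"rows": [1, 0, 0, 0.003, 0, 1, 0, 0, 0.003, 0, 1, 0, 0, 0.002, 0, 1, 0, 0, 0, 0, 1, 0, 0, 0, 0]}}

```text
time: 27.27
position: [0.6455, -0.1133, 0.1067]
tool_rot: [1.0, -0.03, -0.0, -0.0]
ft_force: [0.9, 0.9, -1.8]
grip_width: 0.0157
grip_force: 40.0
```

```bash
python3 - <<'E'
from h import *
o,p=look('w13',[("blade_handle",.15),("blade_band",.085),("cart_green_gap",.085)],True)
tags(o,p,'green',[.6457,-.1132],.085,.045)
for c in ("side",):
    p=robot.camera(c); save(p,'s2')
    for n in ("blade_band","blade_handle","cart_green_mid","cart_red_mid"): print(n,[(np.round(a['at'],4),round(a['score'],2)) for a in robot.place_of(p,n)[:1]])
    u=proj(p,[.6457,-.113,.085])[0].astype(int); print(u)
    x,y=max(u[0]-60,0),max(u[1]-60,0); q=p['pixels'][y:y+120,x:x+120]; cv2.imwrite('pics/s2c.png',cv2.resize(q[:,:,::-1],None,fx=5,fy=5,interpolation=0))
E
```

```text
t 27.27 tcp [ 0.6455 -0.1133  0.1067] toolx yaw -3.49 tilt [-0.0008  0.0004] f [ 0.9  0.9 -1.8] w 0.0157 40.0
blade_handle [ 0.6507 -0.1163  0.1252] 0.61 px [319. 311.]
  outl 0.63 [ 671.4 -115.3] [15.  33.6] 86.5
blade_band [ 0.6449 -0.1143  0.0883] 0.87 px [315. 287.]
blade_band [ 0.5997  0.009  -0.0026] 0.32 px [164. 301.]
  outl 0.94 [ 641.  -112.6] [24.1 51.6] 87.4
  outl 0.57 [ 668.3 -114.5] [35.9 45.7] 86.5
green 960 [ 672.  -114.9] [26.6  9.6] 86.5
blade_band [(array([ 0.6506, -0.112 ,  0.087 ]), 0.75)]
blade_handle [(array([ 0.6493, -0.1161,  0.1303]), 0.76)]
cart_green_mid [(array([ 0.6419, -0.1175,  0.045 ]), 0.93)]
cart_red_mid [(array([0.6028, 0.1499, 0.0499]), 0.58)]
[341 187]
```

View pics/s2c.png

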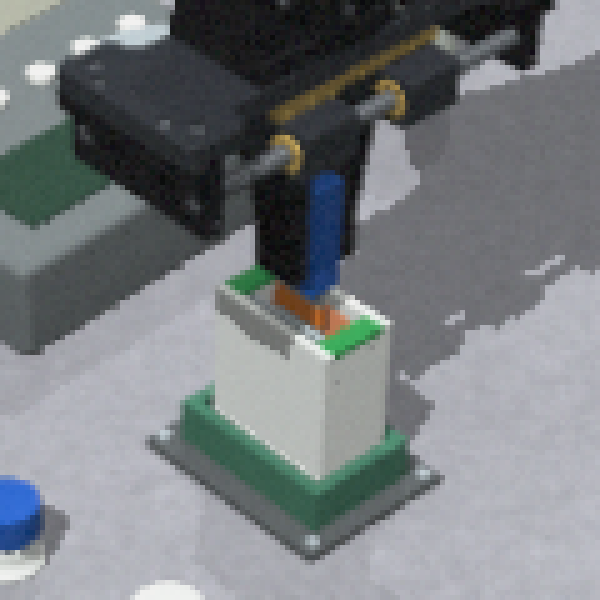

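{"fn": "servo_tool", "kwargs": {"rows": [1, 0, 0, 0, 0, 1, 0, 0, 0, 0, 1, 0, 0, 0, 0, 1, 0, 0, 0, 0, 1, 0, 0, 0, 0]}}

```text
time: 28.28
position: [0.6457, -0.1134, 0.1076]
tool_rot: [1.0, -0.03, -0.0, 0.0]
ft_force: [-0.0, 0.8, -4.1]
grip_width: 0.0159
grip_force: 40.0
```

{"fn": "servo_tool", "kwargs": {"rows": [1, 0, 0, 0, 0, 1, 0, 0, 0, 0, 1, 0, 0, 0, 0, 1, 0, 0, 0, 0, 1, 0, 0, 0, 0]}}

```text
time: 28.7
position: [0.6458, -0.1134, 0.1076]
tool_rot: [1.0, -0.03, 0.0, 0.0]
ft_force: [-0.1, 0.4, -4.0]
grip_width: 0.0157
grip_force: 40.0
```

{"fn": "servo_tool", "kwargs": {"rows": [1, 0, 0, 0.0005, 0, 1, 0, 0, 0.0005, 0, 1, 0, 0, 0.0005, 0, 1, 0, 0, 0.0005, 0, 1, 0, 0, 0, 0]}}

```text
time: 29.12
position: [0.6461, -0.1135, 0.1065]
tool_rot: [1.0, -0.03, 0.0, 0.0]
ft_force: [-1.6, -0.5, 2.9]
grip_width: 0.0158
grip_force: 40.0
```

{"fn": "servo_tool", "kwargs": {"rows": [1, 0, 0, 0, 0, 1, 0, 0, 0, 0, 1, 0, 0, 0, 0, 1, 0, 0, 0, 0, 1, 0, 0, 0, 0]}}

```text
time: 29.53
position: [0.6463, -0.1135, 0.1059]
tool_rot: [1.0, -0.03, 0.001, 0.0]
ft_force: [-0.2, 1.1, 3.5]
grip_width: 0.0158
grip_force: 40.0
```

{"fn": "servo_tool", "kwargs": {"rows": [1, 0, 0, 0, 0, 1, 0, 0, 0, 0, 1, 0, 0, 0, 0, 1, 0, 0, 0, 0, 1, 0, 0, 0, 0]}}

```text
time: 29.95
position: [0.6463, -0.1135, 0.1057]
tool_rot: [1.0, -0.03, 0.001, 0.0]
ft_force: [0.8, -0.1, 3.8]
grip_width: 0.0156
grip_force: 40.0
```

```bash
python3 -c "
from rig import robot
print(robot.hand_in())"
```

```text
the job is handed in; nothing more can be done
None
```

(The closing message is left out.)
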